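# Clear the seasonings off the hob into their racks

## Task

Clear the seasonings off the hob so that it can be used: stand the two tall wooden-topped bottles in the larger wire rack and the two small shakers in the smaller one, one in each place, down on the rack's floor. Keep them upright on the way and set them down rather than drop them. Leave the little carton and the mug where they are.

Things in the scene. Friction and masses are not known exactly. Their poses are not given: they have to be found in the camera images.
- tall_bottle_1: Tall straight-sided white bottle with steel collar and wooden top, loose, 56 mm across, 129 mm high (body straight to 108 mm, collar and top 41 mm across), 0.33 kg; starts on the black glass hob, whose top is 7 mm above the worktop. Origin at the centre of its underside, z up its axis. The two bottles are alike.
- tall_bottle_2: Tall straight-sided white bottle with steel collar and wooden top, loose, 56 mm across, 129 mm high (body straight to 108 mm, collar and top 41 mm across), 0.33 kg; starts on the black glass hob, whose top is 7 mm above the worktop. Origin at the centre of its underside, z up its axis. The two bottles are alike.
- small_shaker_1: Small straight-sided white shaker with pierced steel top, loose, 35 mm across, 74 mm high, 0.11 kg; starts on the black glass hob, whose top is 7 mm above the worktop. Origin at the centre of its underside, z up its axis. The two shakers are alike.
- small_shaker_2: Small straight-sided white shaker with pierced steel top, loose, 35 mm across, 74 mm high, 0.11 kg; starts on the black glass hob, whose top is 7 mm above the worktop. Origin at the centre of its underside, z up its axis. The two shakers are alike.
- bottle_rack: The larger condiment rack: pale wooden board 99 x 176 mm with a steel wire gallery round two square places in a row; fixed. Origin on the worktop under its centre, y along its length, z up; the middles of the places lie at y = +38.5 and -38.5 mm, x = 0. A place is 72 x 72 mm between wires; its floor is 16 mm and the top of the wires 46.5 mm above the worktop.
- shaker_rack: The smaller condiment rack: pale wooden board 79 x 136 mm with a steel wire gallery round two square places in a row; fixed. Origin on the worktop under its centre, y along its length, z up; the middles of the places lie at y = +28.5 and -28.5 mm, x = 0. A place is 52 x 52 mm between wires; its floor is 16 mm and the top of the wires 40.5 mm above the worktop.
- carton: Bystander: small upright printed card carton of stock cubes, beige and red, 30 x 45 mm, 58 mm high, loose, standing on the worktop beside the hob. Origin at the centre of its underside. To be left where it is.
- mug: Bystander: white mug with a reddish inside and a handle, 87 mm across, 113 mm with the handle, 90 mm high, loose, standing on the worktop between hob and racks. Origin under the middle of cup and handle together. To be left where it is. (Wall cabinets hang over the worktop behind it, from x = 0.59 m on and at the right-hand corner, underside 0.6 m up: keep the wrist low there.)

How it is judged:
At the end, for the whole second after the job is handed in: Both tall bottles stand in the larger rack, both small shakers in the smaller, one to a place: upright within 0.1 rad, at rest, underside on the rack floor (-4 to +5 mm), axis within 12 mm each way of the middle of a place. Carton and mug within 20 mm of their start (x of tall_bottle_1 in the frame of bottle_rack between -0.012 and 0.012 m and z of tall_bottle_1 in the frame of bottle_rack between 0.012 and 0.021 m and (y of tall_bottle_1 in the frame of bottle_rack between 0.0265 and 0.0505 m or y of tall_bottle_1 in the frame of bottle_rack between -0.0505 and -0.0265 m) and angle between each of tall_bottle_1, tall_bottle_2, small_shaker_1, small_shaker_2's own z axis and vertical below 0.1 rad and linear speed of each of tall_bottle_1, tall_bottle_2, small_shaker_1, small_shaker_2 below 0.03 m/s and angular speed of each of tall_bottle_1, tall_bottle_2, small_shaker_1, small_shaker_2 below 0.3 rad/s and x of tall_bottle_2 in the frame of bottle_rack between -0.012 and 0.012 m and z of tall_bottle_2 in the frame of bottle_rack between 0.012 and 0.021 m and (y of tall_bottle_2 in the frame of bottle_rack between 0.0265 and 0.0505 m or y of tall_bottle_2 in the frame of bottle_rack between -0.0505 and -0.0265 m) and x of small_shaker_1 in the frame of shaker_rack between -0.012 and 0.012 m and z of small_shaker_1 in the frame of shaker_rack between 0.012 and 0.021 m and (y of small_shaker_1 in the frame of shaker_rack between 0.0165 and 0.0405 m or y of small_shaker_1 in the frame of shaker_rack between -0.0405 and -0.0165 m) and x of small_shaker_2 in the frame of shaker_rack between -0.012 and 0.012 m and z of small_shaker_2 in the frame of shaker_rack between 0.012 and 0.021 m and (y of small_shaker_2 in the frame of shaker_rack between 0.0165 and 0.0405 m or y of small_shaker_2 in the frame of shaker_rack between -0.0405 and -0.0165 m) and distance of each of carton, mug from where it was at the start of the episode below 0.02 m); the robot touches nothing.
It fails at once if the carton is pushed about (more than 20 mm) (distance of carton from where it was at the start of the episode above 0.02 m).
It fails at once if the mug is pushed about (more than 20 mm) (distance of mug from where it was at the start of the episode above 0.02 m).
It fails at once if a bottle or shaker is tipped far over (more than 0.6 rad) (angle between any of tall_bottle_1, tall_bottle_2, small_shaker_1, small_shaker_2's own z axis and vertical above 0.6 rad).
It fails at once if a bottle or shaker is dropped (falls free of the fingers at more than 0.7 m/s, a fall of about 25 mm) ((linear speed of tall_bottle_1 above 0.7 m/s and contact force between the fingers and tall_bottle_1 below 0.05 N) or (linear speed of tall_bottle_2 above 0.7 m/s and contact force between the fingers and tall_bottle_2 below 0.05 N) or (linear speed of small_shaker_1 above 0.7 m/s and contact force between the fingers and small_shaker_1 below 0.05 N) or (linear speed of small_shaker_2 above 0.7 m/s and contact force between the fingers and small_shaker_2 below 0.05 N)).
It also fails if it takes over 125 s, if anything falls off the work surface, if the arm or the gripper's body presses on something with over 40 N, if the wrist force passes 120 N, or if a joint passes its speed limit or range.

## Robot

A 6-joint arm with a two-finger parallel gripper is mounted at the origin on a cart in front of the work surface, level with it; the furniture and walls round the work are solid. World frame = base frame: x ahead of the robot, y to its left, z up, the work surface at z = 0. Lengths are in m, angles in rad, forces in N, time in s.
With the tool pointing down it reaches from about 0.375 to 0.975 m from the base axis. Payload 3.8 kg.
Tool frame: the origin (TCP) lies midway between the tips of the shut fingers; the grasp point (between the pads) lies 19 mm behind it; z points along the fingers, y is the line along which they close (so a half turn about z gives the same grasp; the last joint's range is limited). The gripper opens to 85 mm and grips with 20 to 120 N. Pads are 22 mm wide; open, the fingers measure 114 mm over their backs; the gripper's body (76 mm by 85 mm) begins 54 mm behind the grasp point. The pads swing forward as they close: fully open they stand 13 mm farther back than shut.
Start: joints at [1.064, 0.264, 1.604, -0, 1.274, -0.037], TCP at [0.306, 0.602, 0.231] pointing down, gripper open.
Joint ranges: [-2.63, 2.63], [-0.94, 2.18], [0.31, 2.57], [-1.31, 4.45], [0, 2.66], [-2.55, 2.55]. Speed limits (rad/s): [2.57, 2.57, 3.14, 3.14, 3.14, 3.14].

## Interface

Orientations are given as a rotation vector (axis times angle).
In Python, from workcell import status, read_camera, workorder, masks_of gives the robot as it stands.
- The arm moves only by the tool drive_tool, never from a script. Its argument "rows" is a list of rows, each a list of 7 numbers: the turn, a rotation vector about the tool's x, y, z in degrees, then the shift along the tool's x, y, z in m, then the opening, from 0 (shut) to 1 (fully open). In form: [[ax, ay, az, tx, ty, tz, claw], ...]. A call has 1 to 8 rows; each row shifts and turns the commanded pose from where the row before left it, along the tool's axes as they then stand; what a row does not reach is not made up. A row lasts 1/12 s, in which the tool goes at most 41.7 mm and 7.16 degrees, less where a joint would pass 70% of its speed; a pose out of reach is approached as far as the arm can. A call is refused whole if a number of a shift passes 0.0417 or a number of a turn 7.16, either way. A call with a gripper value outside its range is refused whole. The fingers move at their own pace and stop on an object; "force" is the grip in N (left out, the last holds). Time passes only in rows, so rows that do not move let the fingers close. It gives the time, the measured TCP pose, the force, the opening and the grip force at its end, in the units of the state.
- status.read_state(): the state, without advancing time (a new reading comes with each control period).
- read_camera(name): name is "side" or "top" or "wrist"; returns a dict with "color" (420x560x3 uint8, red, green, blue), "intrinsics" (3x3 intrinsics, pixels), "world_from_camera" (4x4, takes a point from camera to world coordinates); the wrist camera has in their place "mount" (4x4, takes a point from camera to tool coordinates, whose origin is the TCP and whose axes are the flange's). Camera axes: x right, y up, looking along -z (the intrinsics and any distortion apply to the point x, -y, -z); pixel columns grow to the right and rows downward; lengths in m; the calibration is good to about 2 mm. A picture is of the moment at which its call begins: read the wrist's pose just before it. There is no depth.
- workorder.finish_job(): hands the job in; it is judged then, once.
Trained networks look in a picture, given as the dict that the camera call returned (one of the last four; its "shot" number tells which), for a name from the list of things; names that differ only in an ending like _2 or _b are one class to them, and where a whole thing is asked for, a point or a joint stands for the part that bears it (a point fixed in the world has none). Each returns a list of dicts, best first, with "score" (0 to 1); they miss things now and then, are a little off and sometimes report something else, mostly with a low value. They report only what shows in the picture. A call takes as long as a camera call.
- masks_of(picture, name): "mask" (420x560 bool, what is visible of it) and "bbox" ([left, top, right, bottom] in pixels, round what is visible of it).
The state is a dict: "time": time; "q": joint angles; "joint_vel": joint speeds; "joint_torque": joint torques, N m; "tool_pos": TCP position; "tcp_rot": TCP orientation; "wrist_force": force on the tool from outside, world axes, zero at the start; "torque": the same for the moment, N m; "width": opening from 0.0 (shut) to 1.0 (fully open); "grip_force": force on a finger pad.
Only numpy, scipy, OpenCV 4.12 (cv2) and the standard library are available. Lean on these libraries where they do the work, as an engineer would, in place of code of your own. Each camera call takes 0.05 s, during which the arm holds its last target. There are 200 camera calls.

## Working session

There is one attempt and no reset: what is moved stays moved. The work goes in short steps, Python scripts to look and compute and a tool call to move; the robot and the scene stay as the last step left them, time stands still between calls to the robot, and variables do not carry over. Pictures are saved under pics/ and viewed, at most 14 in all, crops included, and the job is handed in when it is done.

Besides the shell and the picture viewer there is one more tool, called after "Emit:" as name(argument=value, ...), one argument or row to a line, values as JSON. drive_tool: Moves the arm, as the interface text tells. Its arguments: {"type":"object","properties":{"rows":{"type":"array"},"force":{"type":"number"}},"required":["rows"]}

```bash
mkdir -p pics; ls
cat > h.py <<'E'
import numpy as np,cv2
from scipy.spatial.transform import Rotation as R
from workcell import status, read_camera, workorder, masks_of
def save(p,n): cv2.imwrite('pics/'+n+'.png',p['color'][:,:,::-1])
def ray(p,u,v,T=None):
    T=p['world_from_camera'] if T is None else T
    d=np.linalg.inv(p['intrinsics'])@np.array([u,v,1.]); d=d*[1,-1,-1]
    return T[:3,3],T[:3,:3]@d
def atz(p,u,v,z,T=None):
    o,d=ray(p,u,v,T); return o+d*(z-o[2])/d[2]
def proj(p,X,T=None):
    T=p['world_from_camera'] if T is None else T
    c=np.linalg.inv(T)@np.append(X,1); c=c[:3]*[1,-1,-1]; q=p['intrinsics']@c; return q[:2]/q[2]
E
python3 - <<'E'
from h import *
s=status.read_state(); print({k:np.round(v,3) for k,v in s.items()})
for c in ['side','top']:
    p=read_camera(c); save(p,c+'0'); print(c,p.keys(),p['intrinsics'],p['world_from_camera'].round(3))
    for n in ['tall_bottle_1','small_shaker_1','bottle_rack','shaker_rack','carton','mug']:
        for m in masks_of(p,n): print(n,round(m['score'],2),m['bbox'])
E
```

```text
pics
{'time': np.float64(0.0), 'q': array([ 1.064,  0.265,  1.605,  0.   ,  1.274, -0.037]), 'joint_vel': array([ 0.002, -0.001,  0.001, -0.   ,  0.001, -0.001]), 'joint_torque': array([-1.0000e-03, -5.1510e+01, -3.6732e+01, -0.0000e+00,  1.3000e-02,
       -0.0000e+00]), 'tool_pos': array([0.305, 0.601, 0.23 ]), 'tcp_rot': array([-7.310e-01, -3.055e+00,  3.000e-03]), 'wrist_force': array([-0.7  , -0.326, -0.813]), 'torque': array([-0.013, -0.04 , -0.021]), 'grip_force': np.float64(0.0), 'width': np.float64(1.0)}
side dict_keys(['color', 'intrinsics', 'world_from_camera', 'shot']) [[390.24744625   0.         277.14327605]
 [  0.         390.24744625 207.02409083]
 [  0.           0.           1.        ]] [[ 0.998 -0.024  0.052  0.54 ]
 [ 0.057  0.571 -0.819 -0.606]
 [-0.01   0.821  0.571  0.557]
 [ 0.     0.     0.     1.   ]]
tall_bottle_1 0.94 [293.4, 133.2, 313.0, 182.1]
tall_bottle_1 0.57 [295.4, 120.5, 312.7, 138.9]
small_shaker_1 0.82 [253.7, 155.0, 270.2, 182.2]
small_shaker_1 0.74 [265.2, 141.6, 276.9, 168.8]
bottle_rack 0.94 [220.0, 210.0, 270.2, 276.8]
shaker_rack 0.63 [189.9, 284.3, 253.1, 364.3]
carton 0.71 [229.5, 177.4, 247.1, 210.2]
mug 0.83 [313.0, 185.7, 359.5, 234.4]
top dict_keys(['color', 'intrinsics', 'world_from_camera', 'shot']) [[427.25605668   0.         280.20851495]
 [  0.         427.25605668 216.9145684 ]
 [  0.           0.           1.        ]] [[ 0.026  0.982 -0.187  0.356]
 [-1.     0.024 -0.013  0.096]
 [-0.009  0.187  0.982  0.931]
 [ 0.     0.     0.     1.   ]]
tall_bottle_1 0.57 [158.1, 180.8, 194.8, 217.7]
tall_bottle_1 0.56 [108.9, 179.3, 151.4, 217.2]
small_shaker_1 0.61 [126.0, 237.3, 155.6, 254.7]
small_shaker_1 0.53 [168.7, 243.7, 190.4, 263.8]
bottle_rack 0.69 [156.6, 179.2, 195.3, 219.6]
bottle_rack 0.61 [272.9, 235.5, 361.3, 293.6]
shaker_rack 0.7 [380.4, 250.7, 444.5, 291.9]
carton 0.63 [213.3, 271.1, 239.3, 289.9]
mug 0.62 [257.5, 144.3, 294.2, 197.2]
```

Run:
```python
import cv2
a=cv2.imread('pics/top0.png')[120:320,80:480]; cv2.imwrite('pics/topc.png',cv2.resize(a,(800,400),interpolation=cv2.INTER_CUBIC))
a=cv2.imread('pics/side0.png')[100:390,160:400]; cv2.imwrite('pics/sidec.png',cv2.resize(a,(480,580),interpolation=cv2.INTER_CUBIC))
```

```text
(no output)
```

View pics/topc.png

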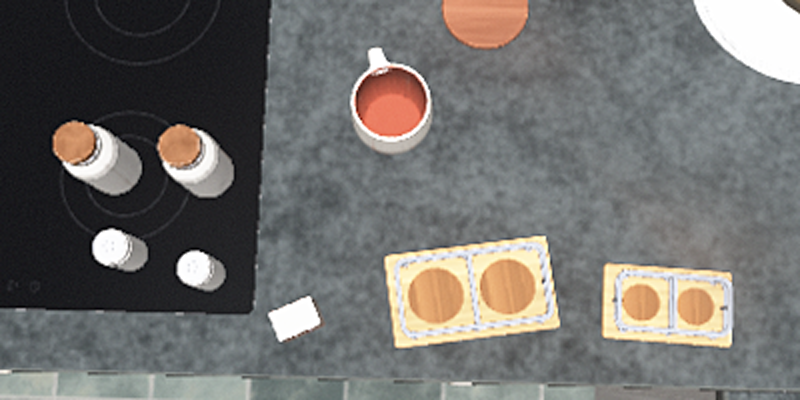

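View pics/sidec.png

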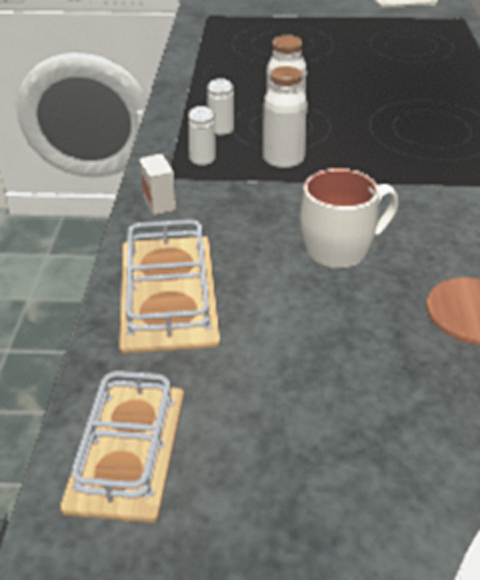

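Top crop (scale 2, offset 80,120): bottle tops at (75,142) and (180,145), shaker tops at (112,248) and (196,268), carton at (295,318), mug at (391,107), bottle rack discs at (435,295) and (508,286), shaker rack discs at (641,301) and (695,307). The side view agrees with this.

```bash
cat >> h.py <<'E'
from scipy.optimize import least_squares
def cyl(p,r,h,z0,T=None):
    """outline hull polygon (image) of a cylinder at x,y"""
    a=np.linspace(0,2*np.pi,40)
    def f(x,y):
        P=[proj(p,[x+r*np.cos(t),y+r*np.sin(t),z],T) for z in (z0,z0+h) for t in a]
        return cv2.convexHull(np.array(P,np.float32))[:,0]
    return f
E
python3 - <<'E'
from h import *
p=read_camera('top')
q={}
for n,u,v,z in [('tall',75,142,.136),('tall',180,145,.136),('shk',112,248,.081),('shk',196,268,.081),('carton',295,318,.058),('mug',391,107,.09)]:
    X=atz(p,80+u/2,120+v/2,z); print(n,X.round(4))
for n,c,w in [('B',[(385,258),(546,237),(560,326),(397,348)],[(435,295),(508,286)]),('S',[(604,263),(732,270),(732,347),(603,338)],[(641,301),(695,307)])]:
    C=np.array([atz(p,80+u/2,120+v/2,.016)[:2] for u,v in c]); D=np.array([atz(p,80+u/2,120+v/2,.016)[:2] for u,v in w])
    print(n,'corner mean',C.mean(0).round(4),'sides',[np.linalg.norm(C[i]-C[i-1]).round(3) for i in range(4)],'disc',D.round(4).tolist(),D.mean(0).round(4),'yaw disc',np.degrees(np.arctan2(*(D[0]-D[1])[::-1])).round(1),'yaw edge',np.degrees(np.arctan2(*((C[0]-C[1])+(C[3]-C[2]))[::-1])).round(1))
p=read_camera('side')
for n,u,v,z in [('tall',286,76,.136),('tall',288,44,.136),('shk',201,115,.081),('shk',219,87,.081),('Bd',166,263,.016),('Bd',168,308,.016),('Sd',133,415,.016),('Sd',121,468,.016)]:
    print(n,atz(p,160+u/2,100+v/2,z).round(4))
E
```

```text
tall [0.5497 0.4211 0.136 ]
tall [0.5492 0.3197 0.136 ]
shk [0.4548 0.3956 0.081 ]
shk [0.4369 0.3097 0.081 ]
carton [0.391  0.2115 0.058 ]
mug [0.6056 0.1197 0.09  ]
B corner mean [0.4253 0.0295] sides [np.float64(0.096), np.float64(0.175), np.float64(0.096), np.float64(0.174)] disc [[0.4209, 0.0689], [0.4324, -0.0087]] [0.4267 0.0301] yaw disc 98.5 yaw edge 99.0
S corner mean [ 0.4176 -0.1779] sides [np.float64(0.079), np.float64(0.136), np.float64(0.081), np.float64(0.135)] disc [[0.4202, -0.1498], [0.4153, -0.2067]] [ 0.4178 -0.1782] yaw disc 85.1 yaw edge 87.9
tall [0.5491 0.3062 0.136 ]
tall [0.5516 0.4095 0.136 ]
shk [0.4397 0.3017 0.081 ]
shk [0.4571 0.3861 0.081 ]
Bd [0.4194 0.0717 0.016 ]
Bd [ 0.4311 -0.0028  0.016 ]
Sd [ 0.418  -0.1453  0.016 ]
Sd [ 0.4172 -0.2016  0.016 ]
```

Emit:
drive_tool(
  rows=[
    [0, 0, 6.8, 0, 0, 0, 1],
    [0, 0, 6.8, 0, 0, 0, 1],
    [0, 0, 6.8, 0, 0, 0, 1],
    [0, 0, 6.8, 0, 0, 0, 1],
    [0, 0, 6.8, 0, 0, 0, 1],
    [0, 0, 6.8, 0, 0, 0, 1],
    [0, 0, 6.8, 0, 0, 0, 1],
    [0, 0, 6.8, 0, 0, 0, 1],
  ],
  force=50,
)

```text
time: 1.47
tool_pos: [0.3056, 0.6018, 0.2313]
tcp_rot: [-2.054, -2.377, 0.0]
wrist_force: [-0.5, -0.4, -0.0]
width: 1.0
grip_force: 0.0
```

```bash
cat >> h.py <<'E'
def wpose(s=None):
    s=s or status.read_state(); T=np.eye(4); T[:3,:3]=R.from_rotvec(s['tcp_rot']).as_matrix(); T[:3,3]=s['tool_pos']; return T
def go(*targets):
    T=wpose(); print('tcp',T[:3,3].round(4),'x',T[:3,0].round(3),'y',T[:3,1].round(3),'z',T[:3,2].round(3))
    for t in targets: print('to',t,'tool delta',(T[:3,:3].T@(np.array(t)-T[:3,3])).round(4))
def wshot(name=None):
    T=wpose(); p=read_camera('wrist'); p['world_from_camera']=T@p['mount']
    if name: save(p,name)
    return p
E
python3 - <<'E'
from h import *
p=wshot('w0'); print(p['mount'].round(3),p['intrinsics'][0,0])
go([.5,.33,.231],[.549,.42,.16])
E
```

```text
[[ 0.     0.957  0.29   0.074]
 [ 1.    -0.     0.001 -0.001]
 [ 0.001  0.29  -0.957 -0.143]
 [ 0.     0.     0.     1.   ]] 314.1491572394954
tcp [0.3056 0.6019 0.2313] x [-0.14  0.99  0.  ] y [0.99 0.14 0.  ] z [-0.  0. -1.]
to [0.5, 0.33, 0.231] tool delta [-0.2964  0.1544  0.0003]
to [0.549, 0.42, 0.16] tool delta [-0.2142  0.2156  0.0713]
```

Emit:
drive_tool(
  rows=[
    [0, 0, 0, -0.0296, 0.0204, 0, 1],
    [0, 0, 0, -0.0296, 0.0204, 0, 1],
    [0, 0, 0, -0.0296, 0.0204, 0, 1],
    [0, 0, 0, -0.0296, 0.0204, 0, 1],
    [0, 0, 0, -0.0296, 0.0204, 0, 1],
    [0, 0, 0, -0.0296, 0.0204, 0, 1],
    [0, 0, 0, -0.0296, 0.0204, 0, 1],
    [0, 0, 0, -0.0296, 0.0204, 0, 1],
  ],
)

```text
time: 2.18
tool_pos: [0.5036, 0.3911, 0.2315]
tcp_rot: [2.043, 2.386, 0.001]
wrist_force: [0.0, 0.2, 0.1]
width: 0.996
grip_force: 0.0
```

Run:
```python
from h import *
p=wshot('w1')
im=p['color'].copy()
for n,r,h,g in [('tall_bottle_1',.028,.129,[(.549,.42),(.549,.315)]),('small_shaker_1',.0175,.074,[(.455,.39),(.438,.306)])]:
    ms=masks_of(p,n)
    for m in ms: print(n,round(m['score'],2),m['bbox'],m['mask'].sum())
    for x,y in g:
        for z in (0.007,.007+h): cv2.circle(im,tuple(int(a) for a in proj(p,[x,y,z])),3,(255,0,0),-1)
cv2.imwrite('pics/w1m.png',im[:,:,::-1]); print(wpose()[:3,3].round(4))
```

```text
tall_bottle_1 0.96 [301.7, 135.8, 370.9, 204.5] 3705
tall_bottle_1 0.73 [288.4, 217.6, 345.3, 312.8] 4273
small_shaker_1 0.8 [192.2, 220.8, 233.6, 269.2] 1442
[0.5044 0.3904 0.2314]
```

View pics/w1m.png

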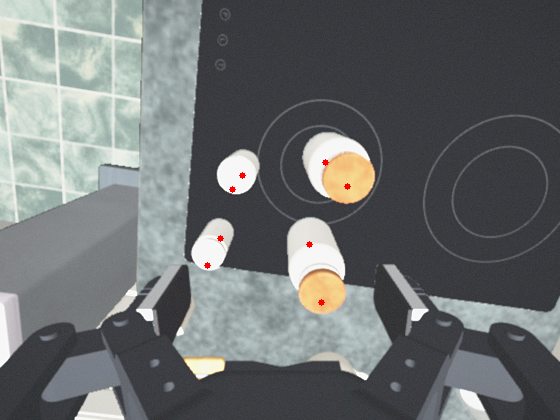

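The wrist view shows the bottle tops at (349,178) and (321,291) and the shaker tops at (236,174) and (208,253). My guesses (red) lie slightly too low in the image, so y should be a bit larger.

Run:
```python
from h import *
p=wshot()
for n,u,v,z in [('b1',349,178,.136),('b2',321.5,291,.136),('s1',236,174,.081),('s2',208,253,.081)]: print(n,atz(p,u,v,z).round(4))
b1=atz(p,349,178,.136)
go([.5497,.3195,.16],[.5497,.3195,.080])
```

```text
b1 [0.5501 0.4255 0.136 ]
b2 [0.5474 0.3256 0.136 ]
s1 [0.4573 0.4046 0.081 ]
s2 [0.4378 0.3196 0.081 ]
tcp [0.5033 0.3916 0.2313] x [-0.15   0.989  0.   ] y [ 0.989  0.15  -0.   ] z [-0.  0. -1.]
to [0.5497, 0.3195, 0.16] tool delta [-0.0783  0.0351  0.0713]
to [0.5497, 0.3195, 0.08] tool delta [-0.0783  0.0351  0.1513]
```

```bash
cat >> h.py <<'E'
def hull(p,x,y,kind,z0):
    L=[(.028,0),(.028,.108),(.0205,.129)] if kind=='b' else [(.0175,0),(.0175,.074)]
    a=np.linspace(0,2*np.pi,60)
    P=np.array([proj(p,[x+r*np.cos(t),y+r*np.sin(t),z0+h]) for r,h in L for t in a]); return np.r_[P.min(0),P.max(0)]
def detect(p,kind):
    return [m['bbox'] for m in masks_of(p,'tall_bottle_1' if kind=='b' else 'small_shaker_1') if m['score']>.25]
def fit(ps,kind,x0,z0=.007):
    out=[]
    for x,y in x0:
        obs=[]
        for nm,p in ps:
            c=p.setdefault('c'+kind,detect(p,kind) if 'c'+kind not in p else 0)
            h=hull(p,x,y,kind,z0)
            if c:
                e=[np.abs(np.array(b)-h).max() for b in c]; i=int(np.argmin(e))
                if e[i]<14: obs.append((nm,p,np.array(c[i])))
        for sub in [[o] for o in obs]+[obs]:
            if sub:
                r=least_squares(lambda v:np.concatenate([hull(p,v[0],v[1],kind,z0)-b for _,p,b in sub]),[x,y],loss='soft_l1')
                print(kind,'+'.join(o[0] for o in sub),r.x.round(4),np.abs(r.fun).max().round(1))
E
python3 - <<'E'
from h import *
ps=[('side',read_camera('side')),('top',read_camera('top')),('wrist',wshot())]
fit(ps,'b',[(.55,.421),(.548,.32)])
fit(ps,'s',[(.456,.397),(.438,.313)])
E
```

```text
b top [0.5541 0.4225] 3.0
b wrist [0.5481 0.4265] 2.5
b top+wrist [0.5502 0.4264] 3.7
b side [0.5505 0.3217] 2.1
b top [0.5506 0.3193] 0.7
b wrist [0.5424 0.3257] 5.5
b side+top+wrist [0.5485 0.3245] 7.2
s side [0.4542 0.3935] 1.5
s top [0.4552 0.3983] 0.2
s wrist [0.4564 0.4023] 1.6
s side+top+wrist [0.4559 0.401 ] 2.4
s side [0.4405 0.3124] 2.2
s top [0.4411 0.3127] 1.8
s wrist [0.4368 0.3186] 1.2
s side+top+wrist [0.4376 0.3172] 3.7
```

Emit:
drive_tool(
  rows=[
    [0, 0, 0, -0.0257, 0.0117, 0, 1],
    [0, 0, 0, -0.0257, 0.0117, 0, 1],
    [0, 0, 0, -0.0257, 0.0117, 0, 1],
    [0, 0, 0, 0, 0, 0.031, 1],
    [0, 0, 0, 0, 0, 0.031, 1],
    [0, 0, 0, 0, 0, 0.031, 1],
    [0, 0, 0, 0, 0, 0.031, 1],
    [0, 0, 0, 0, 0, 0.031, 1],
  ],
)

```text
time: 3.5
tool_pos: [0.549, 0.3217, 0.0752]
tcp_rot: [2.046, 2.383, 0.001]
wrist_force: [0.7, 0.2, -1.0]
width: 1.0
grip_force: 0.0
```

Run:
```python
from h import *
p=wshot('w2'); go([.5495,.321,.075])
```

```text
tcp [0.5444 0.3193 0.0677] x [-0.151  0.988 -0.004] y [ 0.988  0.151 -0.01 ] z [-0.009 -0.005 -1.   ]
to [0.5495, 0.321, 0.075] tool delta [ 0.0009  0.0052 -0.0073]
```

View pics/w2.png

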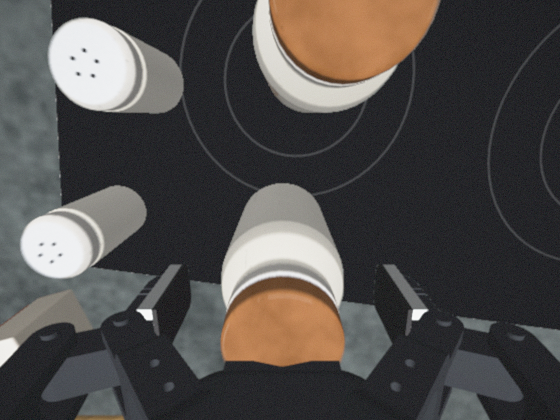

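The bottle is centred between the fingers (column 282, finger midline about 285). The pose reading jumped, so I'll check it again.

Run:
```python
from h import *
for i in range(3): go([.5495,.321,.075]); read_camera('top')
s=status.read_state(); print(s['wrist_force'],s['joint_vel'],s['time'])
```

```text
tcp [0.5444 0.3193 0.0677] x [-0.151  0.988 -0.004] y [ 0.988  0.151 -0.01 ] z [-0.009 -0.005 -1.   ]
to [0.5495, 0.321, 0.075] tool delta [ 0.0009  0.0052 -0.0073]
tcp [0.5441 0.3191 0.0698] x [-0.151  0.988 -0.004] y [ 0.988  0.151 -0.012] z [-0.011 -0.006 -1.   ]
to [0.5495, 0.321, 0.075] tool delta [ 0.001   0.0056 -0.0053]
tcp [0.5462 0.3203 0.0731] x [-0.151  0.988 -0.002] y [ 0.988  0.151 -0.007] z [-0.006 -0.003 -1.   ]
to [0.5495, 0.321, 0.075] tool delta [ 0.0002  0.0033 -0.0019]
[1.09379191 0.74725985 1.34007388] [-0.0009918  -0.03667893 -0.0515249  -0.00142664 -0.00753746 -0.00044583] 3.7
```

Emit:
drive_tool(
  rows=[
    [0, 0, 0, 0, 0, 0, 0.0],
    [0, 0, 0, 0, 0, 0, 0.0],
    [0, 0, 0, 0, 0, 0, 0.0],
    [0, 0, 0, 0, 0, 0, 0.0],
    [0, 0, 0, 0, 0, 0, 0.0],
    [0, 0, 0, 0, 0, 0, 0.0],
  ],
  force=50,
)

```text
time: 4.2
tool_pos: [0.5505, 0.3225, 0.0797]
tcp_rot: [2.046, 2.382, 0.006]
wrist_force: [-1.4, -0.6, 6.5]
width: 0.61
grip_force: 51.5
```

Emit:
drive_tool(
  rows=[
    [0, 0, 0, 0, 0, -0.004, 0.0],
    [0, 0, 0, 0, 0, -0.01, 0.0],
    [0, 0, 0, 0, 0, -0.018, 0.0],
    [0, 0, 0, 0, 0, -0.02, 0.0],
    [0, 0, 0, 0, 0, -0.02, 0.0],
    [0, 0, 0, 0, 0, -0.016, 0.0],
    [0, 0, 0, 0, 0, -0.008, 0.0],
    [0, 0, 0, 0, 0, -0.004, 0.0],
  ],
)

```text
time: 4.87
tool_pos: [0.5499, 0.3219, 0.1786]
tcp_rot: [2.046, 2.382, 0.005]
wrist_force: [-0.4, 0.4, -3.8]
width: 0.606
grip_force: 53.3
```

Run:
```python
from h import *
for i in range(4): read_camera('top')
s=status.read_state(); print(s['wrist_force'],s['width'])
# rack fit from top camera
go([.4209,.0689,.175],[.4324,-.0087,.175])
```

```text
[-0.23858299 -0.80584746 -3.19151583] 0.6052421220034233
tcp [0.5481 0.3211 0.1749] x [-0.151  0.989 -0.001] y [ 0.989  0.151 -0.002] z [-0.002 -0.001 -1.   ]
to [0.4209, 0.0689, 0.175] tool delta [-0.2301 -0.1639  0.0005]
to [0.4324, -0.0087, 0.175] tool delta [-0.3085 -0.1642  0.0005]
```

Emit:
drive_tool(
  rows=[
    [0, 0, 0, -0.008, -0.0054, 0, 0],
    [0, 0, 0, -0.018, -0.0121, 0, 0],
    [0, 0, 0, -0.028, -0.0188, 0, 0],
    [0, 0, 0, -0.032, -0.0215, 0, 0],
    [0, 0, 0, -0.034, -0.0228, 0, 0],
    [0, 0, 0, -0.034, -0.0228, 0, 0],
    [0, 0, 0, -0.028, -0.0188, 0, 0],
    [0, 0, 0, -0.022, -0.0148, 0, 0],
  ],
)

```text
time: 5.73
tool_pos: [0.4412, 0.0964, 0.1746]
tcp_rot: [-2.046, -2.382, 0.005]
wrist_force: [0.3, -0.4, -3.6]
width: 0.609
grip_force: 53.4
```

Emit:
drive_tool(
  rows=[
    [0, 0, 0, -0.014, -0.0094, 0, 0],
    [0, 0, 0, -0.008, -0.0054, 0, 0],
    [0, 0, 0, -0.0045, -0.003, 0, 0],
    [0, 0, 0, 0, 0, 0, 0],
    [0, 0, 0, 0, 0, 0, 0],
    [0, 0, 0, 0, 0, 0, 0],
    [0, 0, 0, 0, 0, 0, 0],
    [0, 0, 0, 0, 0, 0, 0],
  ],
)

```text
time: 6.4
tool_pos: [0.4311, 0.0709, 0.1763]
tcp_rot: [-2.045, -2.384, 0.0]
wrist_force: [0.1, -0.1, -4.5]
width: 0.612
grip_force: 53.3
```

Run:
```python
from h import *
p=wshot('w3'); im=p['color'].copy()
for c,yaw,d in [((.426,.0315),98.7,.0385),((.4177,-.177),86.5,.0285)]:
    u=np.array([np.cos(np.radians(yaw)),np.sin(np.radians(yaw))])
    for k in (d,-d):
        try: cv2.circle(im,tuple(int(a) for a in proj(p,[*(np.array(c)+k*u),.016])),3,(255,0,0),-1)
        except Exception: pass
cv2.imwrite('pics/w3.png',im[:,:,::-1]); go([.4318,-.0066,.175]); print(status.read_state()['width'])
```

```text
tcp [0.431  0.0709 0.1762] x [-0.152  0.988  0.   ] y [ 0.988  0.152 -0.   ] z [-0.  0. -1.]
to [0.4318, -0.0066, 0.175] tool delta [-0.0767 -0.011   0.0012]
0.6081042709993469
```

View pics/w3.png

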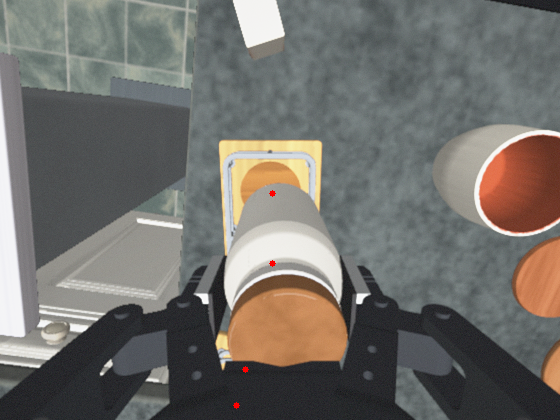

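Settled wrist view: board far corners at (219,141) and (322,141), near-place disc centred at about (270,192), bottle held between the fingers.

Run:
```python
from h import *
p=wshot()
A=atz(p,219,141,.016);B=atz(p,322,141,.016);print(A,B,np.linalg.norm(A-B))
w=(B-A)[:2]; w/=np.linalg.norm(w); u=np.array([-w[1],w[0]]); print('yaw',np.degrees(np.arctan2(u[1],u[0])))
c=(A+B)[:2]/2-.088*u; print('centre',c,'places',c+.0385*u,c-.0385*u,'disc',atz(p,270.5,192,.016))
fitb=detect(p,'b'); print(fitb)
for z in (.1025,.1045): 
    if fitb:
        r=least_squares(lambda v:(hull(p,v[0],v[1],'b',z)-np.array(fitb[0]))[[0,1,2]],[.431,.071]); print(z,r.x,r.fun)
# manual: bottle bottom-far arc (284,184), left/right sides at body top 225..342
go([.4318,-.0066,.175])
```

```text
[0.36321871 0.11186507 0.016     ] [0.45945927 0.12668993 0.016     ] 0.09737567153166612
yaw 98.75699198283395
centre [0.42473646 0.03230332] places [0.41887507 0.07035452] [ 0.43059785 -0.00574788] disc [0.41836754 0.07026433 0.016     ]
[[224.3, 183.7, 346.6, 366.5]]
0.1025 [0.43145511 0.06961164] [-8.82513272  2.05389352  8.84134023]
0.1045 [0.43140245 0.06982176] [-9.94611873  2.3689916   9.96467699]
tcp [0.4309 0.0707 0.1762] x [-0.152  0.988  0.   ] y [ 0.988  0.152 -0.   ] z [-0.  0. -1.]
to [0.4318, -0.0066, 0.175] tool delta [-0.0765 -0.0108  0.0012]
```

Emit:
drive_tool(
  rows=[
    [0, 0, 0, -0.006, -0.0009, 0, 0],
    [0, 0, 0, -0.0152, -0.0024, 0, 0],
    [0, 0, 0, -0.0197, -0.0031, 0, 0],
    [0, 0, 0, -0.0182, -0.0028, 0, 0],
    [0, 0, 0, -0.0106, -0.0017, 0, 0],
    [0, 0, 0, -0.0061, -0.0009, 0, 0],
    [0, 0, 0, 0, 0, 0, 0],
    [0, 0, 0, 0, 0, 0, 0],
  ],
)

```text
time: 7.22
tool_pos: [0.4305, -0.0064, 0.1763]
tcp_rot: [-2.048, -2.382, -0.001]
wrist_force: [0.2, 0.1, -4.4]
width: 0.609
grip_force: 53.3
```

Emit:
drive_tool(
  rows=[
    [0, 0, 0, 0, 0, 0.005, 0],
    [0, 0, 0, 0, 0, 0.012, 0],
    [0, 0, 0, 0, 0, 0.017, 0],
    [0, 0, 0, 0, 0, 0.018, 0],
    [0, 0, 0, 0, 0, 0.015, 0],
    [0, 0, 0, 0, 0, 0.01, 0],
    [0, 0, 0, 0, 0, 0.004, 0],
    [0, 0, 0, 0, 0, 0, 0],
  ],
)

```text
time: 7.88
tool_pos: [0.4296, -0.0059, 0.0941]
tcp_rot: [-2.045, -2.382, 0.002]
wrist_force: [0.0, -0.9, -5.0]
width: 0.607
grip_force: 53.3
```

Run:
```python
from h import *
read_camera('top');p=wshot('w4'); go([.4308,-.006,.085]); print(status.read_state()['wrist_force'])
```

```text
tcp [ 0.4311 -0.0062  0.0958] x [-0.151  0.988 -0.   ] y [0.988 0.151 0.001] z [ 0.001  0.    -1.   ]
to [0.4308, -0.006, 0.085] tool delta [ 0.0003 -0.0003  0.0108]
[ 2.03100797 -0.14198368 -4.10910886]
```

View pics/w4.png

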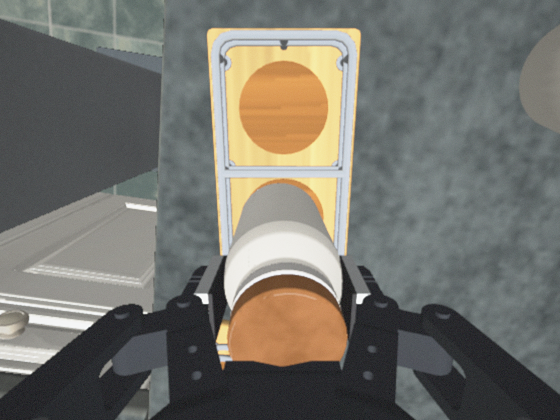

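The bottle is inside its place: the gallery spans columns 222-350, the bottle is centred at 283, and the divider at row 172 is clear. Lowering gently now.

Emit:
drive_tool(
  rows=[
    [0, 0, 0, 0, 0, 0.002, 0],
    [0, 0, 0, 0, 0, 0.003, 0],
    [0, 0, 0, 0, 0, 0.002, 0],
    [0, 0, 0, 0, 0, 0.002, 0],
    [0, 0, 0, 0, 0, 0.001, 0],
    [0, 0, 0, 0, 0, 0, 0],
    [0, 0, 0, 0, 0, 0, 0],
    [0, 0, 0, 0, 0, 0, 0],
  ],
)

```text
time: 8.65
tool_pos: [0.4314, -0.0069, 0.0884]
tcp_rot: [2.046, 2.383, -0.0]
wrist_force: [-8.0, -0.9, 17.2]
width: 0.608
grip_force: 55.6
```

Emit:
drive_tool(
  rows=[
    [0, 0, 0, 0, 0, -0.001, 0],
    [0, 0, 0, 0, 0, -0.001, 0],
    [0, 0, 0, 0, 0, 0, 0.65],
    [0, 0, 0, 0, 0, 0, 0.75],
    [0, 0, 0, 0, 0, 0, 0.85],
    [0, 0, 0, 0, 0, 0, 0.95],
    [0, 0, 0, 0, 0, 0, 0.95],
    [0, 0, 0, 0, 0, 0, 0.95],
  ],
)

```text
time: 9.32
tool_pos: [0.4306, -0.0064, 0.0872]
tcp_rot: [2.047, 2.383, 0.0]
wrist_force: [-0.8, 0.0, -0.7]
width: 0.948
grip_force: 0.0
```

Emit:
drive_tool(
  rows=[
    [0, 0, 0, 0, 0, -0.005, 0.95],
    [0, 0, 0, 0, 0, -0.012, 0.95],
    [0, 0, 0, 0, 0, -0.02, 1],
    [0, 0, 0, 0, 0, -0.022, 1],
    [0, 0, 0, 0, 0, -0.022, 1],
    [0, 0, 0, 0, 0, -0.015, 1],
    [0, 0, 0, 0, 0, -0.006, 1],
    [0, 0, 0, 0, 0, 0, 1],
  ],
)

```text
time: 9.98
tool_pos: [0.432, -0.0065, 0.1914]
tcp_rot: [2.045, 2.381, 0.004]
wrist_force: [0.4, 0.2, -0.3]
width: 1.001
grip_force: 0.0
```

Run:
```python
from h import *
read_camera('top');read_camera('top');p=wshot('w5'); 
for q in (('wrist',p),('top',read_camera('top')),('side',read_camera('side'))): fit([q],'b',[(.431,-.006)],.016)
go([.5495,.3,.187],[.55,.4235,.075])
```

```text
b wrist [ 0.4285 -0.0048] 4.8
b wrist [ 0.4285 -0.0048] 4.8
b side [0.4315 0.007 ] 4.4
b side [0.4315 0.007 ] 4.4
tcp [ 0.4299 -0.0064  0.1883] x [-0.151  0.989  0.   ] y [ 0.989  0.151 -0.002] z [-0.002  0.    -1.   ]
to [0.5495, 0.3, 0.187] tool delta [0.2848 0.1645 0.0011]
to [0.55, 0.4235, 0.075] tool delta [0.4068 0.1838 0.1131]
```

View pics/w5.png

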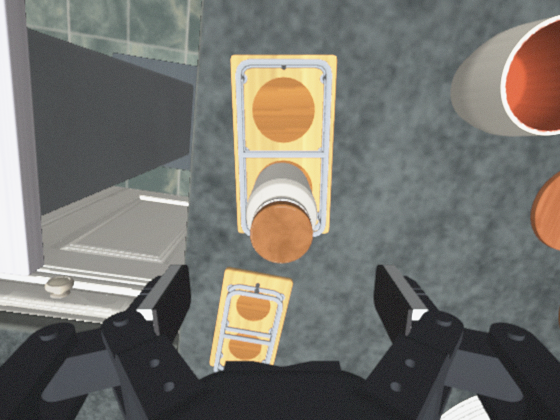

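Bottle 2 stands upright in the far place. The shaker rack discs show at (252,306) and (245,346).

Emit:
drive_tool(
  rows=[
    [0, 0, 0, 0.008, 0.0036, 0, 1],
    [0, 0, 0, 0.02, 0.009, 0, 1],
    [0, 0, 0, 0.03, 0.0136, 0, 1],
    [0, 0, 0, 0.034, 0.0154, 0, 1],
    [0, 0, 0, 0.036, 0.0163, 0, 1],
    [0, 0, 0, 0.036, 0.0163, 0, 1],
    [0, 0, 0, 0.036, 0.0163, 0, 1],
    [0, 0, 0, 0.036, 0.0163, 0, 1],
  ],
)

```text
time: 11.05
tool_pos: [0.5005, 0.2457, 0.189]
tcp_rot: [-2.046, -2.383, 0.0]
wrist_force: [1.2, 0.2, -0.3]
width: 1.004
grip_force: 0.0
```

Emit:
drive_tool(
  rows=[
    [0, 0, 0, 0.036, 0.0163, 0, 1],
    [0, 0, 0, 0.036, 0.0163, 0, 1],
    [0, 0, 0, 0.034, 0.0154, 0, 1],
    [0, 0, 0, 0.028, 0.0127, 0, 1],
    [0, 0, 0, 0.019, 0.0086, 0, 1],
    [0, 0, 0, 0.011, 0.005, 0, 1],
    [0, 0, 0, 0.005, 0.0022, 0, 1],
    [0, 0, 0, 0.0018, 0.0005, 0, 1],
  ],
)

```text
time: 11.72
tool_pos: [0.5505, 0.424, 0.1886]
tcp_rot: [-2.046, -2.384, 0.002]
wrist_force: [-1.3, -0.5, -0.1]
width: 0.997
grip_force: 0.0
```

Run:
```python
from h import *
for i in range(4): q=read_camera('top')
p=wshot('w6'); fit([('wrist',p)],'b',[(.55,.4235)]); fit([('wrist',p)],'s',[(.456,.399),(.439,.314)])
print(detect(p,'b'),detect(p,'s'))
go([.55,.4235,.077])
```

```text
b wrist [0.5483 0.4268] 1.8
b wrist [0.5483 0.4268] 1.8
s wrist [0.4586 0.4035] 4.1
s wrist [0.4586 0.4035] 4.1
[[244.6, 156.8, 318.1, 252.9]] [[125.3, 252.2, 180.9, 302.0], [151.7, 176.7, 207.3, 232.4]]
tcp [0.5509 0.4227 0.1896] x [-0.15   0.989  0.   ] y [0.989 0.15  0.   ] z [ 0.  0. -1.]
to [0.55, 0.4235, 0.077] tool delta [ 0.0009 -0.0008  0.1126]
```

View pics/w6.png

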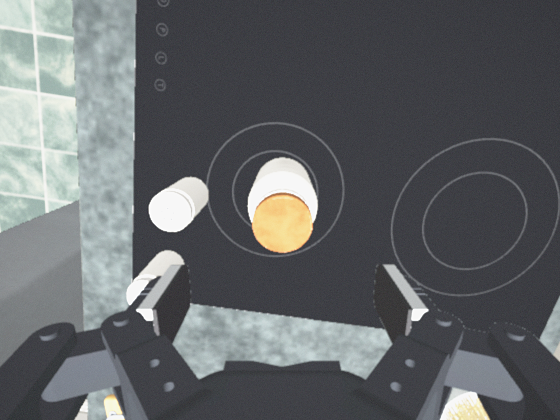

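Bottle 1 is midway between the fingers (column 282). The shaker beside it clears the left finger.

Emit:
drive_tool(
  rows=[
    [0, 0, 0, 0.002, -0.001, 0.006, 0.92],
    [0, 0, 0, 0, 0, 0.014, 0.92],
    [0, 0, 0, 0, 0, 0.02, 0.92],
    [0, 0, 0, 0, 0, 0.022, 0.92],
    [0, 0, 0, 0, 0, 0.022, 0.92],
    [0, 0, 0, 0, 0, 0.016, 0.92],
    [0, 0, 0, 0, 0, 0.008, 0.92],
    [0, 0, 0, 0, 0, 0.004, 0.92],
  ],
)

```text
time: 12.83
tool_pos: [0.5478, 0.4241, 0.0739]
tcp_rot: [-2.046, -2.383, 0.007]
wrist_force: [0.7, -0.7, -0.3]
width: 0.922
grip_force: 0.0
```

Emit:
drive_tool(
  rows=[
    [0, 0, 0, 0, 0, 0, 0.92],
    [0, 0, 0, 0, 0, 0, 0.92],
    [0, 0, 0, 0, 0, 0, 0.0],
    [0, 0, 0, 0, 0, 0, 0.0],
    [0, 0, 0, 0, 0, 0, 0.0],
    [0, 0, 0, 0, 0, 0, 0.0],
    [0, 0, 0, 0, 0, 0, 0.0],
    [0, 0, 0, 0, 0, 0, 0.0],
  ],
)

```text
time: 13.5
tool_pos: [0.5505, 0.426, 0.0796]
tcp_rot: [2.046, 2.383, 0.004]
wrist_force: [-1.1, -0.7, 5.7]
width: 0.62
grip_force: 53.1
```

Emit:
drive_tool(
  rows=[
    [0, 0, 0, 0, 0, -0.004, 0.0],
    [0, 0, 0, 0, 0, -0.01, 0.0],
    [0, 0, 0, 0, 0, -0.018, 0.0],
    [0, 0, 0, 0, 0, -0.02, 0.0],
    [0, 0, 0, 0, 0, -0.02, 0.0],
    [0, 0, 0, 0, 0, -0.016, 0.0],
    [0, 0, 0, 0, 0, -0.008, 0.0],
    [0, 0, 0, 0, 0, -0.004, 0.0],
  ],
)

```text
time: 14.17
tool_pos: [0.5503, 0.4258, 0.1795]
tcp_rot: [2.046, 2.383, 0.005]
wrist_force: [0.5, -0.2, -1.6]
width: 0.614
grip_force: 53.1
```

Run:
```python
from h import *
for i in range(4): q=read_camera('top')
print(status.read_state()['wrist_force'],status.read_state()['width']); go([.4192,.0702,.177])
```

```text
[-0.26539841  0.25690933 -2.82093905] 0.6175039352415829
tcp [0.5488 0.4247 0.1758] x [-0.151  0.989 -0.001] y [ 0.989  0.151 -0.002] z [-0.002 -0.001 -1.   ]
to [0.4192, 0.0702, 0.177] tool delta [-0.3309 -0.1816 -0.0005]
```

Emit:
drive_tool(
  rows=[
    [0, 0, 0, -0.008, -0.0044, 0, 0],
    [0, 0, 0, -0.018, -0.0099, 0, 0],
    [0, 0, 0, -0.028, -0.0154, 0, 0],
    [0, 0, 0, -0.032, -0.0176, 0, 0],
    [0, 0, 0, -0.034, -0.0187, 0, 0],
    [0, 0, 0, -0.034, -0.0187, 0, 0],
    [0, 0, 0, -0.034, -0.0187, 0, 0],
    [0, 0, 0, -0.034, -0.0187, 0, 0],
  ],
)

```text
time: 15.03
tool_pos: [0.4602, 0.1851, 0.1759]
tcp_rot: [-2.046, -2.383, 0.004]
wrist_force: [0.2, -0.7, -2.2]
width: 0.614
grip_force: 53.2
```

Emit:
drive_tool(
  rows=[
    [0, 0, 0, -0.03, -0.0165, 0, 0],
    [0, 0, 0, -0.026, -0.0143, 0, 0],
    [0, 0, 0, -0.021, -0.0115, 0, 0],
    [0, 0, 0, -0.015, -0.0082, 0, 0],
    [0, 0, 0, -0.009, -0.005, 0, 0],
    [0, 0, 0, -0.0055, -0.003, 0, 0],
    [0, 0, 0, -0.0024, -0.001, 0, 0],
    [0, 0, 0, 0, 0, 0, 0],
  ],
)

```text
time: 15.7
tool_pos: [0.4199, 0.0707, 0.1771]
tcp_rot: [-2.047, -2.383, -0.0]
wrist_force: [0.1, -0.1, -3.3]
width: 0.613
grip_force: 53.2
```

Run:
```python
from h import *
for i in range(4): q=read_camera('top')
p=wshot('w7'); print(status.read_state()['wrist_force']); go([.4192,.0702,.096])
```

```text
[-0.43561636  0.41124287 -3.13897298]
tcp [0.4202 0.0714 0.1773] x [-0.152  0.988  0.   ] y [ 0.988  0.152 -0.   ] z [-0.  0. -1.]
to [0.4192, 0.0702, 0.096] tool delta [-0.001  -0.0012  0.0813]
```

View pics/w7.png

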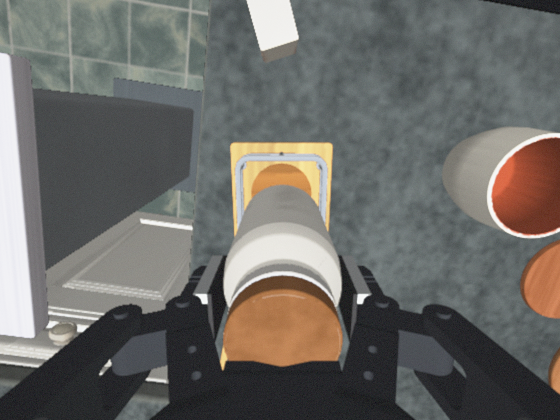

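The bottle (column 282) lines up with the gallery (236-330).

Emit:
drive_tool(
  rows=[
    [0, 0, 0, -0.001, -0.001, 0.005, 0],
    [0, 0, 0, 0, 0, 0.012, 0],
    [0, 0, 0, 0, 0, 0.017, 0],
    [0, 0, 0, 0, 0, 0.018, 0],
    [0, 0, 0, 0, 0, 0.015, 0],
    [0, 0, 0, 0, 0, 0.009, 0],
    [0, 0, 0, 0, 0, 0.004, 0],
    [0, 0, 0, 0, 0, 0, 0],
  ],
)

```text
time: 16.62
tool_pos: [0.4183, 0.0696, 0.0962]
tcp_rot: [-2.046, -2.382, 0.003]
wrist_force: [-0.6, -0.1, -2.8]
width: 0.611
grip_force: 53.2
```

Emit:
drive_tool(
  rows=[
    [0, 0, 0, 0, 0, 0, 0],
    [0, 0, 0, 0, 0, 0.002, 0],
    [0, 0, 0, 0, 0, 0.003, 0],
    [0, 0, 0, 0, 0, 0.003, 0],
    [0, 0, 0, 0, 0, 0.001, 0],
    [0, 0, 0, 0, 0, 0, 0],
    [0, 0, 0, 0, 0, 0, 0],
    [0, 0, 0, 0, 0, 0, 0],
  ],
)

```text
time: 17.28
tool_pos: [0.4193, 0.0696, 0.0885]
tcp_rot: [2.047, 2.383, 0.0]
wrist_force: [-1.3, -1.3, -1.1]
width: 0.615
grip_force: 53.4
```

Contact has just begun (force went from -2.8 to -1.1). I'll lower a touch more, then release.

Emit:
drive_tool(
  rows=[
    [0, 0, 0, 0, 0, 0.001, 0],
    [0, 0, 0, 0, 0, 0.001, 0],
    [0, 0, 0, 0, 0, 0, 0],
    [0, 0, 0, 0, 0, 0, 0],
  ],
)

```text
time: 17.62
tool_pos: [0.4195, 0.0694, 0.0883]
tcp_rot: [2.046, 2.383, -0.001]
wrist_force: [-6.8, -3.3, 13.7]
width: 0.618
grip_force: 55.1
```

Emit:
drive_tool(
  rows=[
    [0, 0, 0, 0, 0, -0.001, 0],
    [0, 0, 0, 0, 0, 0, 0],
    [0, 0, 0, 0, 0, 0, 0.68],
    [0, 0, 0, 0, 0, 0, 0.78],
    [0, 0, 0, 0, 0, 0, 0.88],
    [0, 0, 0, 0, 0, 0, 0.95],
    [0, 0, 0, 0, 0, 0, 0.95],
    [0, 0, 0, 0, 0, 0, 0.95],
  ],
)

```text
time: 18.28
tool_pos: [0.4191, 0.0696, 0.0871]
tcp_rot: [-2.047, -2.383, 0.0]
wrist_force: [0.2, -0.1, 0.9]
width: 0.948
grip_force: 0.0
```

Emit:
drive_tool(
  rows=[
    [0, 0, 0, 0, 0, -0.005, 0.95],
    [0, 0, 0, 0, 0, -0.012, 0.95],
    [0, 0, 0, 0, 0, -0.02, 0.95],
    [0, 0, 0, 0, 0, -0.022, 0.95],
    [0, 0, 0, 0, 0, -0.022, 0.9],
    [0, 0, 4, 0, 0, -0.015, 0.8],
    [0, 0, 4, 0, 0, -0.006, 0.7],
    [0, 0, 3.5, 0, 0, 0, 0.7],
  ],
)

```text
time: 18.95
tool_pos: [0.4209, 0.0698, 0.1922]
tcp_rot: [2.277, 2.16, 0.006]
wrist_force: [-0.7, -0.7, -0.4]
width: 0.703
grip_force: 0.0
```

Run:
```python
from h import *
for i in range(4): q=read_camera('top')
p=wshot('w8'); fit([('w',p)],'b',[(.419,.07),(.431,-.006)],.016)
go([.439,.316,.19],[.4565,.4,.19])
```

```text
b w [0.4176 0.0701] 3.3
b w [0.4176 0.0701] 3.3
b w [ 0.4268 -0.0052] 11.4
b w [ 0.4268 -0.0052] 11.4
tcp [0.4187 0.0696 0.1889] x [ 0.048  0.999 -0.   ] y [ 0.999 -0.048 -0.001] z [-0.001 -0.    -1.   ]
to [0.439, 0.316, 0.19] tool delta [ 0.2471  0.0084 -0.0012]
to [0.4565, 0.4, 0.19] tool delta [ 0.3319  0.0219 -0.0012]
```

Emit:
drive_tool(
  rows=[
    [0, 0, 0, 0.008, 0.0003, 0, 0.8],
    [0, 0, 0, 0.02, 0.0007, 0, 0.8],
    [0, 0, 0, 0.03, 0.001, 0, 0.8],
    [0, 0, 0, 0.034, 0.0012, 0, 0.8],
    [0, 0, 0, 0.036, 0.0012, 0, 0.8],
    [0, 0, 0, 0.034, 0.0012, 0, 0.8],
    [0, 0, 0, 0.028, 0.001, 0, 0.8],
    [0, 0, 0, 0.022, 0.0007, 0, 0.8],
  ],
)

```text
time: 19.92
tool_pos: [0.4364, 0.2839, 0.1889]
tcp_rot: [-2.273, -2.168, 0.0]
wrist_force: [0.2, -0.2, -0.2]
width: 0.803
grip_force: 0.0
```

Emit:
drive_tool(
  rows=[
    [0, 0, 0, 0.016, 0.0005, 0, 0.8],
    [0, 0, 0, 0.01, 0.0003, 0, 0.8],
    [0, 0, 0, 0.006, 0.0002, 0, 0.8],
    [0, 0, 0, 0.003, 0.0001, 0, 0.8],
    [0, 0, 0, 0, 0, 0, 0.8],
    [0, 0, 0, 0, 0, 0, 0.8],
    [0, 0, 0, 0, 0, 0, 0.8],
    [0, 0, 0, 0, 0, 0, 0.8],
  ],
)

```text
time: 20.58
tool_pos: [0.4398, 0.3151, 0.1894]
tcp_rot: [2.276, 2.165, -0.0]
wrist_force: [0.6, -0.7, 0.3]
width: 0.802
grip_force: 0.0
```

Run:
```python
from h import *
p=wshot('w9'); print(detect(p,'s')); fit([('w',p)],'s',[(.439,.316),(.4565,.4)]); go([.439,.316,.05])
t=read_camera('top'); fit([('t',t)],'s',[(.439,.316),(.4565,.4)]); save(t,'t9')
for m in masks_of(t,'mug')+masks_of(t,'carton'): print(m['bbox'])
```

```text
[[259.6, 170.5, 295.9, 224.6], [275.6, 70.1, 318.5, 123.6]]
s w [0.4351 0.3173] 2.9
s w [0.4351 0.3173] 2.9
s w [0.4542 0.4014] 2.4
s w [0.4542 0.4014] 2.4
tcp [0.4398 0.3154 0.1894] x [0.05  0.999 0.   ] y [ 0.999 -0.05   0.   ] z [ 0.  0. -1.]
to [0.439, 0.316, 0.05] tool delta [ 0.0005 -0.0008  0.1394]
s t [0.4381 0.3124] 1.5
s t [0.4381 0.3124] 1.5
[258.2, 143.7, 294.1, 196.8]
[211.7, 269.0, 241.0, 290.4]
```

View pics/w9.png

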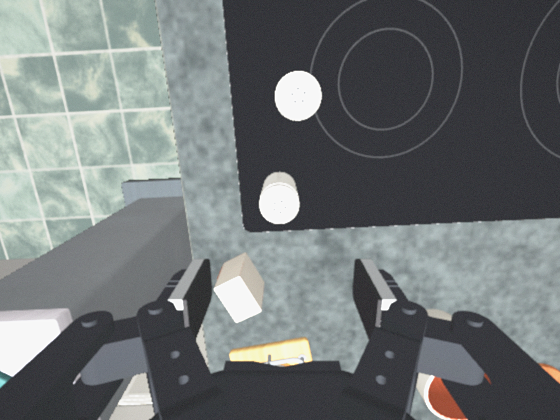

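Shaker top at (279,203), close to the finger midline at about column 282. The carton (240,288) is clear.

Emit:
drive_tool(
  rows=[
    [0, 0, 0, 0.001, -0.002, 0.008, 0.8],
    [0, 0, 0, 0, 0, 0.02, 0.8],
    [0, 0, 0, 0, 0, 0.026, 0.8],
    [0, 0, 0, 0, 0, 0.028, 0.8],
    [0, 0, 0, 0, 0, 0.027, 0.8],
    [0, 0, 0, 0, 0, 0.021, 0.8],
    [0, 0, 0, 0, 0, 0.012, 0.8],
    [0, 0, 0, 0, 0, 0.005, 0.8],
  ],
)

```text
time: 21.6
tool_pos: [0.4358, 0.3159, 0.0395]
tcp_rot: [-2.275, -2.166, 0.007]
wrist_force: [0.1, -0.1, 0.2]
width: 0.8
grip_force: 0.0
```

Emit:
drive_tool(
  rows=[
    [0, 0, 0, 0, 0, 0, 0.8],
    [0, 0, 0, 0, 0, 0, 0.8],
    [0, 0, 0, 0, 0, 0, 0.6],
    [0, 0, 0, 0, 0, 0, 0.0],
    [0, 0, 0, 0, 0, 0, 0.0],
    [0, 0, 0, 0, 0, 0, 0.0],
    [0, 0, 0, 0, 0, 0, 0.0],
    [0, 0, 0, 0, 0, 0, 0.0],
  ],
  force=30,
)

```text
time: 22.27
tool_pos: [0.4385, 0.3177, 0.0438]
tcp_rot: [2.275, 2.166, 0.004]
wrist_force: [-2.4, 0.5, 6.0]
width: 0.389
grip_force: 30.1
```

Emit:
drive_tool(
  rows=[
    [0, 0, 0, 0, 0, 0, 0.0],
    [0, 0, 0, 0, 0, 0, 0.0],
    [0, 0, 0, 0, 0, 0, 0.0],
  ],
)

```text
time: 22.52
tool_pos: [0.4385, 0.3177, 0.0438]
tcp_rot: [2.275, 2.166, 0.003]
wrist_force: [-1.9, 0.4, 6.7]
width: 0.387
grip_force: 30.1
```

Emit:
drive_tool(
  rows=[
    [0, 0, 0, 0, 0, -0.004, 0],
    [0, 0, 0, 0, 0, -0.014, 0],
    [0, 0, 0, 0, 0, -0.026, 0],
    [0, 0, 0, 0, 0, -0.034, 0],
    [0, 0, 0, 0, 0, -0.034, 0],
    [0, 0, 0, 0, 0, -0.03, 0],
    [0, 0, 0, 0, 0, -0.02, 0],
    [0, 0, 0, 0, 0, -0.009, 0],
  ],
)

```text
time: 23.18
tool_pos: [0.4394, 0.318, 0.2176]
tcp_rot: [2.274, 2.165, 0.01]
wrist_force: [0.3, 1.2, -0.3]
width: 0.388
grip_force: 30.0
```

Emit:
drive_tool(
  rows=[
    [0, 0, 0, -0.01, 0, 0, 0],
    [0, 0, 0, -0.024, 0, 0, 0],
    [0, 0, 0, -0.034, 0, 0, 0],
    [0, 0, 0, -0.038, 0, 0, 0],
    [0, 0, 0, -0.038, 0, 0, 0],
    [0, 0, 0, -0.038, 0, 0, 0],
    [0, 0, 0, -0.038, 0, 0, 0],
    [0, 0, 0, -0.038, 0, 0, 0],
  ],
)

```text
time: 23.85
tool_pos: [0.4225, 0.0571, 0.2106]
tcp_rot: [-2.273, -2.165, 0.006]
wrist_force: [0.2, -0.5, -2.2]
width: 0.391
grip_force: 30.0
```

Emit:
drive_tool(
  rows=[
    [0, 0, 0, -0.038, 0.001, 0, 0],
    [0, 0, 0, -0.036, 0.001, 0, 0],
    [0, 0, 0, -0.034, 0.001, 0, 0],
    [0, 0, 0, -0.03, 0, 0, 0],
    [0, 0, 0, -0.026, 0, 0, 0],
    [0, 0, 0, -0.018, 0, 0, 0],
    [0, 0, 0, -0.012, 0, 0, 0],
    [0, 0, 0, -0.006, 0, 0, 0],
  ],
)

```text
time: 24.52
tool_pos: [0.416, -0.142, 0.2107]
tcp_rot: [-2.275, -2.161, 0.004]
wrist_force: [0.3, 0.6, -1.9]
width: 0.387
grip_force: 30.0
```

Run:
```python
from h import *
for i in range(5): q=read_camera('side')
p=wshot('w10'); print(status.read_state()['wrist_force'],status.read_state()['width']); go([.416,-.2054,.2],[.4194,-.1486,.2])
```

```text
[-0.45506535  0.43947892  0.1826672 ] 0.38722544355938304
tcp [ 0.4178 -0.1397  0.2127] x [0.048 0.999 0.001] y [ 0.999 -0.048 -0.001] z [-0.001  0.001 -1.   ]
to [0.416, -0.2054, 0.2] tool delta [-0.0657  0.0013  0.0127]
to [0.4194, -0.1486, 0.2] tool delta [-0.0088  0.002   0.0127]
```

View pics/w10.png

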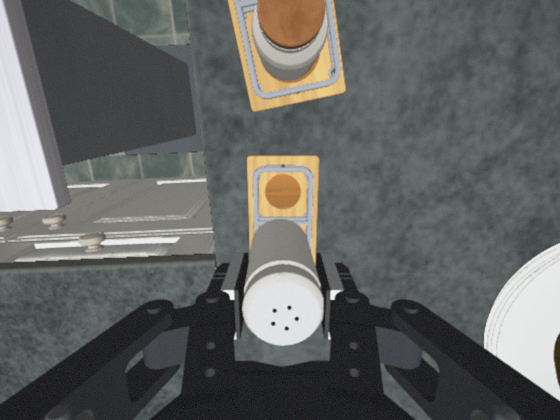

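Shaker held at column 283. Shaker rack board corners at (247,155) and (319,156), near disc at (283,191), and the rack is square with the tool.

Run:
```python
from h import *
p=wshot()
A=atz(p,247,155.5,.016);B=atz(p,319.5,156,.016);print(A,B,np.linalg.norm(A-B))
w=(B-A)[:2]; w/=np.linalg.norm(w); u=np.array([-w[1],w[0]]); print('yaw',np.degrees(np.arctan2(u[1],u[0])))
c=(A+B)[:2]/2-.068*u; print('centre',c,'places',c+.0285*u,c-.0285*u,'disc',atz(p,283,191,.016))
# held shaker estimate
b=detect(p,'s'); print(b)
P=c-.0285*u; go([P[0],P[1],.2],[P[0],P[1],.055])
```

```text
[ 0.38040616 -0.10531826  0.016     ] [ 0.45811651 -0.10957082  0.016     ] 0.07782662293272917
yaw 86.86771345070859
centre [ 0.41554571 -0.17534295] places [ 0.41710299 -0.14688553] [ 0.41398843 -0.20380037] disc [ 0.41716882 -0.1462062   0.016     ]
[[240.5, 218.2, 324.1, 345.0]]
tcp [ 0.4182 -0.1398  0.2131] x [0.048 0.999 0.   ] y [ 0.999 -0.048 -0.   ] z [-0.  0. -1.]
to [np.float64(0.41398842853720286), np.float64(-0.20380037485769806), 0.2] tool delta [-0.0641 -0.0011  0.0131]
to [np.float64(0.41398842853720286), np.float64(-0.20380037485769806), 0.055] tool delta [-0.0641 -0.0011  0.1581]
```

Emit:
drive_tool(
  rows=[
    [0, 0, 0, -0.006, -0.001, 0, 0],
    [0, 0, 0, -0.013, 0, 0, 0],
    [0, 0, 0, -0.017, 0, 0, 0],
    [0, 0, 0, -0.014, 0, 0, 0],
    [0, 0, 0, -0.009, 0, 0, 0],
    [0, 0, 0, -0.004, 0, 0, 0],
    [0, 0, 0, -0.001, 0, 0, 0],
    [0, 0, 0, 0, 0, 0, 0],
  ],
)

```text
time: 25.58
tool_pos: [0.414, -0.2044, 0.2132]
tcp_rot: [-2.275, -2.165, -0.0]
wrist_force: [-0.9, 0.6, -1.7]
width: 0.389
grip_force: 30.0
```

Emit:
drive_tool(
  rows=[
    [0, 0, 0, 0, 0, 0.008, 0],
    [0, 0, 0, 0, 0, 0.016, 0],
    [0, 0, 0, 0, 0, 0.022, 0],
    [0, 0, 0, 0, 0, 0.022, 0],
    [0, 0, 0, 0, 0, 0.019, 0],
    [0, 0, 0, 0, 0, 0.014, 0],
    [0, 0, 0, 0, 0, 0.007, 0],
    [0, 0, 0, 0, 0, 0.002, 0],
  ],
)

```text
time: 26.25
tool_pos: [0.4127, -0.2032, 0.1013]
tcp_rot: [-2.272, -2.164, 0.001]
wrist_force: [-0.1, 0.1, -1.6]
width: 0.391
grip_force: 29.9
```

Run:
```python
from h import *
for i in range(4): q=read_camera('side')
p=wshot('w11'); print(status.read_state()['wrist_force']); go([.4143,-.204,.0535])
z=wpose()[2,3]-.0368; b=detect(p,'s')
for x in b:
    if x[3]>250:
        r=least_squares(lambda v:(hull(p,v[0],v[1],'s',z)-np.array(x))[[0,1,2]],[.4143,-.204]); print(x,r.x,r.fun)
```

```text
[ 0.16049885  0.22460538 -0.87119574]
tcp [ 0.4151 -0.2049  0.1045] x [ 0.049  0.999 -0.001] y [ 0.999 -0.049  0.002] z [ 0.002 -0.001 -1.   ]
to [0.4143, -0.204, 0.0535] tool delta [ 0.0009 -0.0009  0.051 ]
[242.8, 216.8, 322.4, 346.8] [ 0.41375757 -0.20710565] [-4.86802102  0.64954258  4.86169154]
```

View pics/w11.png

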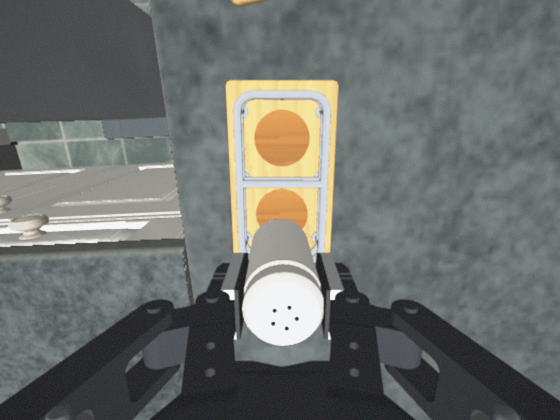

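The shaker sits over the far place, laterally centred at column 282 (wires 240-325). A 2 mm correction toward +y, then down.

Emit:
drive_tool(
  rows=[
    [0, 0, 0, 0.001, 0, 0.003, 0],
    [0, 0, 0, 0.001, 0, 0.007, 0],
    [0, 0, 0, 0, 0, 0.009, 0],
    [0, 0, 0, 0, 0, 0.01, 0],
    [0, 0, 0, 0, 0, 0.008, 0],
    [0, 0, 0, 0, 0, 0.005, 0],
    [0, 0, 0, 0, 0, 0.002, 0],
    [0, 0, 0, 0, 0, 0, 0],
  ],
)

```text
time: 27.22
tool_pos: [0.4134, -0.2021, 0.0582]
tcp_rot: [-2.274, -2.165, 0.001]
wrist_force: [-0.1, 0.1, -1.4]
width: 0.387
grip_force: 30.0
```

Emit:
drive_tool(
  rows=[
    [0, 0, 0, 0, 0, 0, 0],
    [0, 0, 0, 0, 0, 0.002, 0],
    [0, 0, 0, 0, 0, 0.002, 0],
    [0, 0, 0, 0, 0, 0.002, 0],
    [0, 0, 0, 0, 0, 0.001, 0],
    [0, 0, 0, 0, 0, 0, 0],
    [0, 0, 0, 0, 0, 0, 0],
    [0, 0, 0, 0, 0, 0, 0],
  ],
)

```text
time: 27.88
tool_pos: [0.4144, -0.2026, 0.0527]
tcp_rot: [2.275, 2.166, 0.0]
wrist_force: [-1.5, 0.5, 2.6]
width: 0.388
grip_force: 30.4
```

Contact (force from -1.4 to +2.6). Releasing and retreating.

Emit:
drive_tool(
  rows=[
    [0, 0, 0, 0, 0, 0.001, 0],
    [0, 0, 0, 0, 0, 0, 0],
    [0, 0, 0, 0, 0, 0, 0.43],
    [0, 0, 0, 0, 0, 0, 0.5],
    [0, 0, 0, 0, 0, 0, 0.6],
    [0, 0, 0, 0, 0, 0, 0.7],
    [0, 0, 0, 0, 0, 0, 0.75],
    [0, 0, 0, 0, 0, 0, 0.75],
  ],
)

```text
time: 28.55
tool_pos: [0.414, -0.2024, 0.0511]
tcp_rot: [-2.275, -2.166, 0.0]
wrist_force: [0.3, 0.2, -0.2]
width: 0.753
grip_force: 0.0
```

Emit:
drive_tool(
  rows=[
    [0, 0, 0, 0, 0, -0.004, 0.75],
    [0, 0, 0, 0, 0, -0.014, 0.75],
    [0, 0, 0, 0, 0, -0.026, 0.75],
    [0, 0, 0, 0, 0, -0.034, 0.75],
    [0, 0, 0, 0, 0, -0.034, 0.75],
    [0, 0, 0, 0, 0, -0.03, 0.75],
    [0, 0, 0, 0, 0, -0.016, 0.75],
    [0, 0, 0, 0, 0, -0.006, 0.75],
  ],
)

```text
time: 29.22
tool_pos: [0.4162, -0.2036, 0.2196]
tcp_rot: [2.27, 2.161, 0.003]
wrist_force: [0.3, 0.2, -0.5]
width: 0.75
grip_force: 0.0
```

Run:
```python
from h import *
for i in range(3): q=read_camera('side')
p=wshot('w12'); fit([('w',p)],'s',[(.4143,-.204)],.016); go([.455,.4,.215])
```

```text
s w [ 0.4127 -0.2039] 2.2
s w [ 0.4127 -0.2039] 2.2
tcp [ 0.413  -0.2018  0.2133] x [0.049 0.999 0.002] y [ 0.999 -0.049 -0.003] z [-0.003  0.002 -1.   ]
to [0.455, 0.4, 0.215] tool delta [ 0.6032  0.0124 -0.0008]
```

Emit:
drive_tool(
  rows=[
    [0, 0, 0, 0.01, 0, 0, 0.75],
    [0, 0, 0, 0.024, 0, 0, 0.75],
    [0, 0, 0, 0.034, 0.002, 0, 0.75],
    [0, 0, 0, 0.038, 0.002, 0, 0.75],
    [0, 0, 0, 0.038, 0.002, 0, 0.75],
    [0, 0, 0, 0.038, 0.002, 0, 0.75],
    [0, 0, 0, 0.038, 0.002, 0, 0.75],
    [0, 0, 0, 0.038, 0.002, 0, 0.75],
  ],
)

```text
time: 30.13
tool_pos: [0.4374, 0.0569, 0.2139]
tcp_rot: [-2.274, -2.165, 0.003]
wrist_force: [1.1, 0.9, 0.8]
width: 0.747
grip_force: 0.0
```

Emit:
drive_tool(
  rows=[
    [0, 0, 0, 0.038, 0, 0, 0.75],
    [0, 0, 0, 0.038, 0, 0, 0.75],
    [0, 0, 0, 0.038, 0, 0, 0.75],
    [0, 0, 0, 0.038, 0, 0, 0.75],
    [0, 0, 0, 0.038, 0, 0, 0.75],
    [0, 0, 0, 0.036, 0, 0, 0.75],
    [0, 0, 0, 0.034, 0, 0, 0.75],
    [0, 0, 0, 0.03, 0, 0, 0.75],
  ],
)

```text
time: 30.8
tool_pos: [0.4513, 0.3466, 0.2134]
tcp_rot: [-2.273, -2.167, 0.004]
wrist_force: [0.1, -0.3, 0.1]
width: 0.751
grip_force: 0.0
```

Emit:
drive_tool(
  rows=[
    [0, 0, 0, 0.022, 0, 0, 0.75],
    [0, 0, 0, 0.015, 0, 0, 0.75],
    [0, 0, 0, 0.01, 0, 0, 0.75],
    [0, 0, 0, 0.005, 0, 0, 0.75],
    [0, 0, 0, 0.003, 0, 0, 0.75],
    [0, 0, 0, 0, 0, 0, 0.75],
    [0, 0, 0, 0, 0, 0, 0.75],
    [0, 0, 0, 0, 0, 0, 0.75],
  ],
)

```text
time: 31.47
tool_pos: [0.4559, 0.3982, 0.2154]
tcp_rot: [2.276, 2.165, -0.0]
wrist_force: [-0.4, 0.2, -0.0]
width: 0.753
grip_force: 0.0
```

Run:
```python
from h import *
p=wshot('w13'); print(detect(p,'s')); fit([('w',p)],'s',[(.4555,.4005)]); t=read_camera('top'); fit([('t',t)],'s',[(.4555,.4005)]); go([.4555,.4005,.043])
```

```text
[[263.8, 161.8, 300.5, 214.2]]
s w [0.455  0.4029] 1.7
s w [0.455  0.4029] 1.7
s t [0.458  0.3933] 1.6
s t [0.458  0.3933] 1.6
tcp [0.4559 0.3988 0.2155] x [0.05  0.999 0.   ] y [ 0.999 -0.05   0.   ] z [ 0.  0. -1.]
to [0.4555, 0.4005, 0.043] tool delta [ 0.0017 -0.0006  0.1725]
```

Emit:
drive_tool(
  rows=[
    [0, 0, 0, 0.002, 0, 0.01, 0.75],
    [0, 0, 0, 0, 0, 0.022, 0.75],
    [0, 0, 0, 0, 0, 0.03, 0.75],
    [0, 0, 0, 0, 0, 0.033, 0.75],
    [0, 0, 0, 0, 0, 0.031, 0.75],
    [0, 0, 0, 0, 0, 0.024, 0.75],
    [0, 0, 0, 0, 0, 0.014, 0.75],
    [0, 0, 0, 0, 0, 0.007, 0.75],
  ],
)

```text
time: 32.38
tool_pos: [0.4536, 0.3995, 0.0402]
tcp_rot: [-2.275, -2.166, 0.009]
wrist_force: [0.1, 0.0, -0.5]
width: 0.748
grip_force: 0.0
```

Emit:
drive_tool(
  rows=[
    [0, 0, 0, 0, 0, 0, 0.75],
    [0, 0, 0, 0, 0, 0, 0.75],
    [0, 0, 0, 0, 0, 0, 0.6],
    [0, 0, 0, 0, 0, 0, 0.0],
    [0, 0, 0, 0, 0, 0, 0.0],
    [0, 0, 0, 0, 0, 0, 0.0],
    [0, 0, 0, 0, 0, 0, 0.0],
    [0, 0, 0, 0, 0, 0, 0.0],
  ],
  force=30,
)

```text
time: 33.05
tool_pos: [0.4569, 0.4021, 0.0462]
tcp_rot: [2.275, 2.166, 0.005]
wrist_force: [-1.0, 0.1, 5.8]
width: 0.41
grip_force: 30.2
```

Emit:
drive_tool(
  rows=[
    [0, 0, 0, 0, 0, 0, 0],
    [0, 0, 0, 0, 0, -0.006, 0],
    [0, 0, 0, 0, 0, -0.016, 0],
    [0, 0, 0, 0, 0, -0.032, 0],
    [0, 0, 0, 0, 0, -0.038, 0],
    [0, 0, 0, 0, 0, -0.038, 0],
    [0, 0, 0, 0, 0, -0.026, 0],
    [0, 0, 0, 0, 0, -0.014, 0],
  ],
)

```text
time: 33.72
tool_pos: [0.4575, 0.4025, 0.2197]
tcp_rot: [2.275, 2.166, 0.011]
wrist_force: [0.9, -0.5, 0.1]
width: 0.409
grip_force: 30.3
```

Run:
```python
from h import *
for i in range(4): q=read_camera('side')
s=status.read_state(); print(s['wrist_force'],s['width'],s['grip_force'],s['time']); go([.417,-.147,.214])
```

```text
[-0.62760776 -0.13955776 -1.03541487] 0.4077708388715105 30.25168424270305 33.9167
tcp [0.4555 0.4009 0.2138] x [ 0.049  0.999 -0.   ] y [ 0.999 -0.049 -0.   ] z [-0. -0. -1.]
to [0.417, -0.147, 0.214] tool delta [-5.491e-01 -1.150e-02 -1.000e-04]
```

Emit:
drive_tool(
  rows=[
    [0, 0, 0, -0.01, 0, 0, 0],
    [0, 0, 0, -0.024, 0, 0, 0],
    [0, 0, 0, -0.034, -0.002, 0, 0],
    [0, 0, 0, -0.038, -0.002, 0, 0],
    [0, 0, 0, -0.038, -0.002, 0, 0],
    [0, 0, 0, -0.038, -0.002, 0, 0],
    [0, 0, 0, -0.038, -0.002, 0, 0],
    [0, 0, 0, -0.038, -0.0015, 0, 0],
  ],
)

```text
time: 34.58
tool_pos: [0.4292, 0.1416, 0.2116]
tcp_rot: [-2.273, -2.166, 0.007]
wrist_force: [1.0, -0.2, -1.4]
width: 0.406
grip_force: 30.3
```

Emit:
drive_tool(
  rows=[
    [0, 0, 0, -0.038, 0, 0, 0],
    [0, 0, 0, -0.038, 0, 0, 0],
    [0, 0, 0, -0.038, 0, 0, 0],
    [0, 0, 0, -0.038, 0, 0, 0],
    [0, 0, 0, -0.036, 0, 0, 0],
    [0, 0, 0, -0.033, 0, 0, 0],
    [0, 0, 0, -0.028, 0, 0, 0],
    [0, 0, 0, -0.018, 0, 0, 0],
  ],
)

```text
time: 35.25
tool_pos: [0.4161, -0.125, 0.2119]
tcp_rot: [-2.275, -2.162, 0.005]
wrist_force: [0.2, 0.3, -1.2]
width: 0.407
grip_force: 30.3
```

Emit:
drive_tool(
  rows=[
    [0, 0, 0, -0.01, 0, 0, 0],
    [0, 0, 0, -0.005, 0, 0, 0],
    [0, 0, 0, -0.001, 0, 0, 0],
    [0, 0, 0, 0, 0, 0, 0],
    [0, 0, 0, 0, 0, 0, 0],
    [0, 0, 0, 0, 0, 0, 0],
  ],
)

```text
time: 35.75
tool_pos: [0.4178, -0.1376, 0.2141]
tcp_rot: [-2.273, -2.168, -0.0]
wrist_force: [-0.2, 0.4, -1.4]
width: 0.409
grip_force: 30.3
```

Emit:
drive_tool(
  rows=[
    [0, 0, 0, 0, 0, 0.008, 0],
    [0, 0, 0, 0, 0, 0.016, 0],
    [0, 0, 0, 0, 0, 0.022, 0],
    [0, 0, 0, 0, 0, 0.022, 0],
    [0, 0, 0, 0, 0, 0.019, 0],
    [0, 0, 0, 0, 0, 0.014, 0],
    [0, 0, 0, 0, 0, 0.007, 0],
    [0, 0, 0, 0, 0, 0.002, 0],
  ],
)

```text
time: 36.42
tool_pos: [0.4165, -0.1376, 0.1024]
tcp_rot: [-2.272, -2.165, 0.002]
wrist_force: [-1.2, 0.3, -1.1]
width: 0.413
grip_force: 30.2
```

Run:
```python
from h import *
for i in range(4): q=read_camera('side')
p=wshot('w14'); print(status.read_state()['wrist_force']); go([.417,-.147,.055])
z=wpose()[2,3]-.0385; b=detect(p,'s'); print(b)
for x in b:
    if x[3]>250:
        r=least_squares(lambda v:(hull(p,v[0],v[1],'s',z)-np.array(x))[[0,1,2]],[.417,-.147]); print(x,r.x,r.fun)
```

```text
[-0.13070268  0.2813488  -0.56595796]
tcp [ 0.4188 -0.1389  0.1055] x [ 0.049  0.999 -0.001] y [ 0.999 -0.049  0.002] z [ 0.002 -0.001 -1.   ]
to [0.417, -0.147, 0.055] tool delta [-0.0081 -0.0015  0.0505]
[[240.8, 212.4, 324.4, 342.7], [251.7, 329.8, 305.9, 365.8]]
[240.8, 212.4, 324.4, 342.7] [ 0.41772675 -0.13868412] [-2.50821646  0.32931032  2.5052627 ]
[251.7, 329.8, 305.9, 365.8] [ 0.41187377 -0.22304463] [-9.88914762  1.15386232  9.87977581]
```

View pics/w14.png

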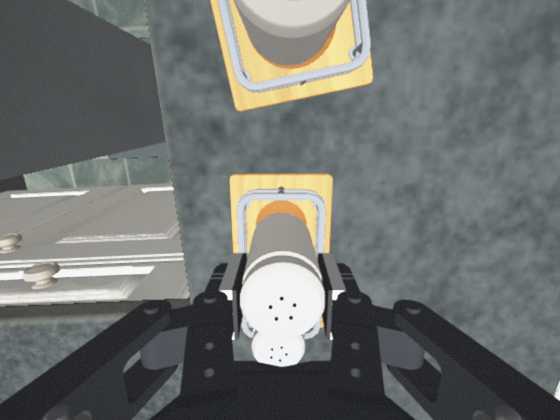

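The shaker is about 8 mm short of the near place (my row total was short). The other shaker stands beyond it at (279,348). I'll correct by 8 mm and lower.

Emit:
drive_tool(
  rows=[
    [0, 0, 0, -0.002, 0, 0, 0],
    [0, 0, 0, -0.0035, -0.001, 0, 0],
    [0, 0, 0, -0.002, 0, 0, 0],
    [0, 0, 0, -0.0008, 0, 0, 0],
    [0, 0, 0, 0, 0, 0, 0],
    [0, 0, 0, 0, 0, 0, 0],
    [0, 0, 0, 0, 0, 0.004, 0],
    [0, 0, 0, 0, 0, 0.008, 0],
  ],
)

```text
time: 37.38
tool_pos: [0.4173, -0.1472, 0.0928]
tcp_rot: [2.274, 2.165, 0.002]
wrist_force: [-0.5, -0.3, -1.1]
width: 0.404
grip_force: 30.3
```

Emit:
drive_tool(
  rows=[
    [0, 0, 0, 0, 0, 0.009, 0],
    [0, 0, 0, 0, 0, 0.009, 0],
    [0, 0, 0, 0, 0, 0.006, 0],
    [0, 0, 0, 0, 0, 0.004, 0],
    [0, 0, 0, 0, 0, 0.002, 0],
    [0, 0, 0, 0, 0, 0, 0],
    [0, 0, 0, 0, 0, 0, 0],
    [0, 0, 0, 0, 0, 0, 0],
  ],
)

```text
time: 38.05
tool_pos: [0.4168, -0.147, 0.0627]
tcp_rot: [2.275, 2.166, 0.001]
wrist_force: [0.3, -0.3, -1.0]
width: 0.405
grip_force: 30.3
```

Emit:
drive_tool(
  rows=[
    [0, 0, 0, 0, 0, 0.002, 0],
    [0, 0, 0, 0, 0, 0.002, 0],
    [0, 0, 0, 0, 0, 0.002, 0],
    [0, 0, 0, 0, 0, 0.001, 0],
    [0, 0, 0, 0, 0, 0, 0],
    [0, 0, 0, 0, 0, 0, 0],
    [0, 0, 0, 0, 0, 0, 0],
  ],
)

```text
time: 38.63
tool_pos: [0.4164, -0.1468, 0.0553]
tcp_rot: [-2.275, -2.166, -0.0]
wrist_force: [-0.2, 0.3, -1.8]
width: 0.41
grip_force: 30.2
```

Emit:
drive_tool(
  rows=[
    [0, 0, 0, 0, 0, 0.001, 0],
    [0, 0, 0, 0, 0, 0.001, 0],
    [0, 0, 0, 0, 0, 0, 0],
    [0, 0, 0, 0, 0, 0, 0],
  ],
)

```text
time: 38.97
tool_pos: [0.4166, -0.1471, 0.055]
tcp_rot: [-2.275, -2.166, 0.001]
wrist_force: [-4.9, 2.2, 11.7]
width: 0.407
grip_force: 31.8
```

Emit:
drive_tool(
  rows=[
    [0, 0, 0, 0, 0, -0.001, 0],
    [0, 0, 0, 0, 0, 0, 0],
    [0, 0, 0, 0, 0, 0, 0.45],
    [0, 0, 0, 0, 0, 0, 0.52],
    [0, 0, 0, 0, 0, 0, 0.6],
    [0, 0, 0, 0, 0, 0, 0.7],
    [0, 0, 0, 0, 0, 0, 0.75],
    [0, 0, 0, 0, 0, 0, 0.75],
  ],
)

```text
time: 39.63
tool_pos: [0.4163, -0.1468, 0.0541]
tcp_rot: [-2.275, -2.166, 0.0]
wrist_force: [0.6, 0.1, 0.2]
width: 0.749
grip_force: 0.0
```

Emit:
drive_tool(
  rows=[
    [0, 0, 0, 0, 0, -0.004, 0.75],
    [0, 0, 0, 0, 0, -0.014, 0.75],
    [0, 0, 0, 0, 0, -0.026, 0.75],
    [0, 0, 0, 0, 0, -0.034, 0.75],
    [0, 0, 0, 0, 0, -0.034, 0.75],
    [0, 0, 0, 0, 0, -0.03, 0.75],
    [0, 0, 0, 0, 0, -0.016, 0.75],
    [0, 0, 0, 0, 0, -0.006, 0.75],
  ],
)

```text
time: 40.3
tool_pos: [0.4185, -0.1477, 0.2225]
tcp_rot: [2.271, 2.162, 0.005]
wrist_force: [0.6, 0.2, 0.4]
width: 0.752
grip_force: 0.0
```

Emit:
drive_tool(
  rows=[
    [0, 0, 0, 0.01, 0, 0, 0.75],
    [0, 0, 0, 0.02, 0, 0, 0.75],
    [0, 0, 0, 0.03, 0, 0, 0.75],
    [0, 0, 0, 0.034, 0, 0, 0.75],
    [0, 0, 0, 0.03, 0, 0, 0.75],
    [0, 0, 0, 0.02, 0, 0, 0.75],
    [0, 0, 0, 0.01, 0, 0, 0.75],
    [0, 0, 0, 0.004, 0, 0, 0.75],
  ],
)

```text
time: 40.97
tool_pos: [0.4228, 0.0127, 0.2164]
tcp_rot: [-2.271, -2.167, 0.003]
wrist_force: [-0.0, 0.7, 0.2]
width: 0.747
grip_force: 0.0
```

Run:
```python
from h import *
for i in range(4): q=read_camera('side')
p=wshot('w15'); print(status.read_state()['wrist_force'])
fit([('w',p)],'s',[(.4143,-.204),(.417,-.147)],.016); fit([('w',p)],'b',[(.419,.07),(.431,-.006)],.016)
s=read_camera('side'); fit([('side',s)],'s',[(.4143,-.2),(.417,-.143)],.016); fit([('side',s)],'b',[(.419,.07),(.431,-.006)],.016)
a=p['color']; b=s['color'][100:390,160:400]; b=cv2.resize(b,(348,420)); c=np.hstack([a[:,100:460],b]); cv2.imwrite('pics/fin.png',c[:,:,::-1])
t=read_camera('top')
for n in('mug','carton'): print(n,[m['bbox'] for m in masks_of(t,n)],[m['bbox'] for m in masks_of(s,n)])
```

```text
[-0.06082144  0.04167327 -0.69770227]
s w [ 0.4167 -0.1463] 3.6
s w [ 0.4167 -0.1463] 3.6
b w [0.4186 0.0703] 5.1
b w [0.4186 0.0703] 5.1
b w [ 0.4274 -0.0043] 4.6
b w [ 0.4274 -0.0043] 4.6
s side [ 0.4114 -0.1955] 9.3
s side [ 0.4114 -0.1955] 9.3
s side [ 0.4159 -0.1408] 5.1
s side [ 0.4159 -0.1408] 5.1
b side [0.4325 0.0008] 5.9
b side [0.4325 0.0008] 5.9
mug [[258.5, 145.6, 296.7, 195.1]] []
carton [[215.3, 270.5, 244.6, 291.5]] []
```

View pics/fin.png

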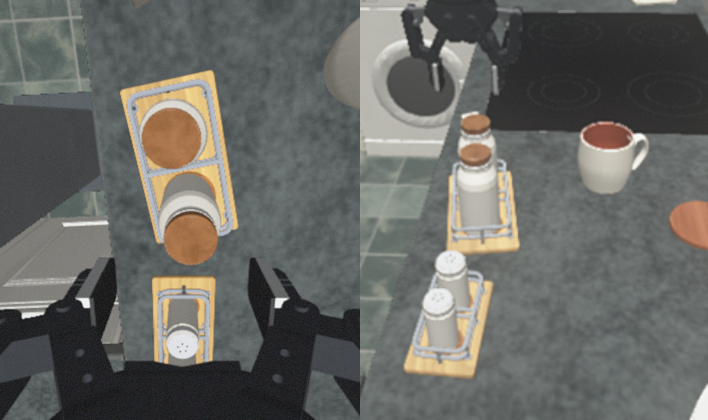

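All four stand upright in their places, clear of the wires. The mug and carton boxes in the top camera have moved no more than the networks' own scatter. Handing in.

```bash
python3 -c "
from h import *
print(workorder.finish_job())"
```

```text
the job is handed in; nothing more can be done
None
```

I stood both bottles upright in the larger rack and both shakers in the smaller one, left the mug and carton where they were, and handed the job in at about 41 s; no verdict was shown.

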